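# Pack the desk clock away

### The arm

A 6-joint arm with a two-finger parallel gripper is mounted at the origin on a cart in front of the work surface, level with it; the furniture and walls round the work are solid. World frame = base frame: x ahead of the robot, y to its left, z up, the work surface at z = 0. Lengths are in m, angles in degrees, forces in N, time in s.
With the tool pointing down it reaches from about 0.35 to 0.85 m from the base axis. Payload 8.1 kg.
Tool frame: the origin (TCP) lies at the very end of the fingers, on their centre line; the grasp point (between the pads) lies 19 mm behind it (grip_depth is the distance from the TCP to the grasp point, in m); z points along the fingers, y is the direction in which the jaws open and shut (so a half turn about z gives the same grasp; the last joint's range is limited). The gripper opens to 93 mm and grips with 3 to 60 N. Pads are 15 mm wide; open, the fingers measure 128 mm over their backs; the gripper's body (75 mm by 188 mm) begins 65 mm behind the grasp point.
Start: joints at [58.648, 7.471, 85.268, -0, 87.261, -4.893], TCP at [0.267, 0.537, 0.219] pointing down, gripper open.
Joint ranges: [-169.43, 169.43], [-51.17, 129.36], [1.28, 143.12], [-76.62, 256.62], [0, 156.53], [-152.29, 152.29]. Speed limits (degrees/s): [136.94, 136.94, 159.86, 180, 180, 180].

### API

Orientations are given as a 3x3 rotation matrix whose columns are the frame's x, y, z axes.
In Python, from plant import get_state, camera, calibration, job_done, grip_depth gives the robot as it stands.
- The arm moves only by the tool play_rows, never from a script. Its argument "targets" is a list of rows, each an object of numbers: "x", "y", "z": the shift along the tool's x, y, z in units of 40 mm (1.0 is 40 mm); "wx", "wy", "wz": the turn, a rotation vector about the tool's x, y, z in units of 5 degrees (1.0 is 5 degrees). A call has exactly 5 rows; each row shifts and turns the commanded pose from where the row before left it, along the tool's axes as they then stand; what a row does not reach is not made up. A row lasts 1/10 s, in which the tool goes at most 50 mm and 8.59 degrees, less where a joint would pass 70% of its speed; a pose out of reach is approached as far as the arm can. A call is refused whole if a number of a shift passes 1 or a number of a turn 1, either way. A call with a gripper value outside its range is refused whole. "claw" is the opening, from -1 (shut) to 1 (fully open), set as the call begins (left out, the last holds). The fingers move at their own pace and stop on an object; "squeeze" is the grip in N (left out, the last holds). Time passes only in rows, so rows that do not move let the fingers close, or fill a call up. It gives the time, the measured TCP pose, the force and the opening at its end, in the units of the state.
- get_state(): the state, without advancing time (a new reading comes with each control period).
- camera(name): name is "scene" or "top"; returns the picture (420x560x3 uint8, red, green, blue); there is no depth.
- calibration(name): a dict with "fx", "fy", "cx", "cy" (pixels), "cam_to_world" (4x4, takes a point from camera to world coordinates). Camera axes: x right, y down, z forward; pixel columns grow to the right and rows downward; lengths in m; the calibration is good to about 2 mm. A picture is of the moment at which its call begins. calibration takes no time and is no camera call.
- job_done(): hands the job in, once; it reports no verdict.
The state is a dict: "time_s": time; "joint_positions": joint angles; "joint_vel": joint speeds; "tau": joint torques, N m; "ee_pos": TCP position; "orientation": TCP orientation; "force": force on the tool from outside, world axes, zero at the start; "moment": the same for the moment, N m; "opening": opening from 0.0 (shut) to 1.0 (fully open).
Only numpy, scipy, OpenCV 4.12 (cv2) and the standard library are available. Lean on these libraries where they do the work, as an engineer would, in place of code of your own. Each camera call takes 0.05 s, during which the arm holds its last target. There are 200 camera calls.

### The job

The desk clock has been left standing in its open walnut box, where it is too tall for the lid. Gently push it over backwards so that it lies flat on its back in the box, dial up, and after that push the open lid over so that the box is fully shut. Pick nothing up; leave the box where it stands and do not disturb the stapler, the hand stamp or the ink bottle.

Things in the scene. Friction and masses are not known exactly. Their poses are not given: they have to be found in the camera images.
- keepsake_box: open walnut box, 0.42 kg, on the leather desk pad (pad top z = 0.004). Origin: centre of underside. x: from front (brass tab) to hinge side, y along its length, z up. Outside x -56 to 59 mm, y +-82, walls to z 52; inside x -49 to 52, y +-76, floor at 6 mm. Its +y points away from the robot, from 0.3 rad left to 1.3 rad right of straight ahead; the hinge side is to the right of that
- box_floor (a point): centre of the inside floor of the box
- keepsake_box_lid (a joint): lid angle, rad: 0 shut, 1.75 fully open. It starts within 0.15 of fully open and rests there by its weight, leaning back past upright. Hinge line: along the box's y at box x = 61, z = 53 mm. It swings freely, lightly damped: pushed well below its balance angle of about 1.35 (say to 1.0) it sinks shut by itself in 1 to 3 s
- lid_edge (a point): middle of the lid's free edge, on its outer (top) face. The lid is a shallow tray, 115 mm from hinge side to free edge, 164 mm long, 20 mm deep; open, its free edge is uppermost, about 170 mm above the desk, and its outer face looks away from the box
- desk_clock: brass clock, walnut foot: 35 (x) x 80 (y) x 87 (z) mm, about 0.38 kg. Origin: centre of the foot's underside. Dial faces its own -x, back +x. Foot 10 mm thick; round case 77 mm in diameter, x -15 to 14. Stands in the box at its -y end, its x within 0.1 rad of box +y, free room behind it. Tipped about 0.4 rad it falls; lying on its back it is 36 mm high
- clock_top (a point): topmost point of the clock's case, on its mid-line, 87 mm above the foot's underside; pushed on the dial near here the clock tips over, pushed low it slides instead
- clock_heel (a point): middle of the foot's rear lower edge, about which the clock tips over backwards
- stapler: bystander: black desk stapler, 36 x 153 x 44 mm, on the desk between the robot and the box. Origin: centre of the underside, length along y
- rubber_stamp_2: bystander: hand stamp with a black turned handle, 24 x 48 x 66 mm, standing on the desk between the robot and the box. Origin: centre of the underside
- ink_bottle: bystander: dark blue square ink bottle with a black cap, 49 x 48 x 58 mm, on the desk between the robot and the box. Origin: centre of the underside
Not all that is in view belongs to the job. What is shaped like the keepsake_box but pink or red is not meant.

How it is judged (in metres and radians):
On the way, in this order (a step that is already met when the one before it is completed fails the run):
1. the clock lies on its back in the box, dial up, while the lid is still open (angle between desk_clock's own x axis and vertical above 2.84 rad and value of joint keepsake_box_lid above 1.2 rad), for 0.2 s.
2. the lid is fully shut (value of joint keepsake_box_lid below 0.05 rad), for 0.2 s.
At the end, for the whole second after the job is handed in: The lid is shut to within 0.05 rad and the clock lies at rest on its back (dial up, within 0.3 rad) on the floor inside the box, which stands flat on the desk pad (value of joint keepsake_box_lid below 0.05 rad and angle between desk_clock's own x axis and vertical above 2.84 rad and horizontal distance between desk_clock and box_floor below 0.1 m and z of desk_clock in the frame of box_floor below 0.035 m and linear speed of each of desk_clock, keepsake_box below 0.02 m/s and angle between keepsake_box's own z axis and vertical below 0.05 rad); the robot touches nothing.
It fails at once if the clock is lifted (its rear lower edge more than 20 mm above the box floor) (z of clock_heel in the frame of box_floor above 0.02 m).
It fails at once if the clock is struck hard or squeezed (finger force over 20 N) (contact force between the fingers and desk_clock above 20 N).
It fails at once if the box is lifted, tipped or shoved more than 20 mm (distance of keepsake_box from where it was at the start of the episode above 0.02 m).
It fails at once if the stapler, the hand stamp or the ink bottle is moved more than 15 mm (distance of any of stapler, rubber_stamp_2, ink_bottle from where it was at the start of the episode above 0.015 m).
It also fails if it takes over 45 s, if anything falls off the work surface, if the arm or the gripper's body presses on something with over 40 N, if the wrist force passes 120 N, or if a joint passes its speed limit or range.

## Working session

There is one attempt and no reset: what is moved stays moved. The work goes in short steps, Python scripts to look and compute and a tool call to move; the robot and the scene stay as the last step left them, time stands still between calls to the robot, and variables do not carry over. Pictures are saved under pics/ and viewed, about 8 in all and at most 12, crops included, and the job is handed in when it is done.

Besides the shell and the picture viewer there is one more tool, called after "Emit:" as name(argument=value, ...), one argument or row to a line, values as JSON. play_rows: Moves the arm, as the interface text tells. Its arguments: {"type":"object","properties":{"targets":{"type":"array"},"claw":{"type":"number"},"squeeze":{"type":"number"}},"required":["targets"]}

```bash
mkdir -p pics; ls; python3 - <<'E'
from plant import *
import cv2,numpy as np
s=get_state();print(s['ee_pos'],np.round(s['orientation'],3),s['time_s'],grip_depth if not callable(grip_depth) else grip_depth())
for n in('scene','top'):
    im=camera(n);cv2.imwrite(f'pics/{n}0.png',im[:,:,::-1])
    c=calibration(n);print(n,c['fx'],c['fy'],c['cx'],c['cy'],np.round(c['cam_to_world'],4).tolist())
E
```

```text
pics
[0.26703566 0.53667384 0.21759267] [[-0.895  0.446 -0.001]
 [ 0.446  0.895 -0.002]
 [ 0.    -0.002 -1.   ]] 0.0 0.0188
scene 441.514657366657 441.514657366657 280.61359616100447 208.22811435769333 [[0.5786, -0.4101, 0.705, -0.1748], [-0.8156, -0.2992, 0.4954, -0.5572], [0.0077, -0.8616, -0.5076, 0.5956], [0.0, 0.0, 0.0, 1.0]]
top 530.1753955562046 530.1753955562046 280.34838027120105 209.34971041417873 [[-0.0247, -0.9971, 0.0724, 0.4483], [-0.9996, 0.0256, 0.0111, -0.0357], [-0.0129, -0.0721, -0.9973, 1.4649], [0.0, 0.0, 0.0, 1.0]]
```

View pics/scene0.png

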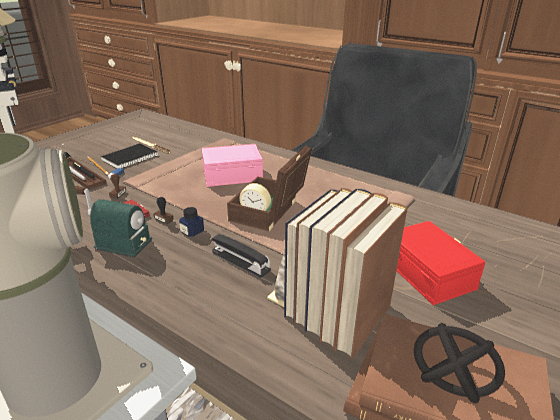

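View pics/top0.png

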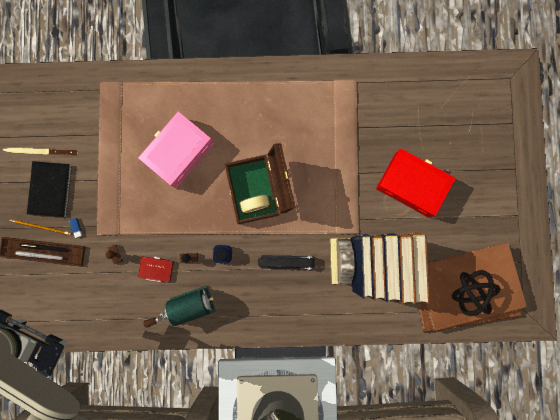

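The top view has three box shapes: pink at (175,150), red at (415,183) and the open walnut box with the clock at (258,187). The walnut one matches the description. The stapler is at (290,262), the ink bottle at (223,254) and the stamp at about (190,257), all between the robot and the box. Next I'll take enlarged crops.

```bash
python3 - <<'E'
import cv2,numpy as np
a=cv2.imread('pics/top0.png')[135:235,215:305];b=cv2.imread('pics/scene0.png')[140:240,220:320]
f=lambda i,k:cv2.resize(i,None,fx=k,fy=k,interpolation=cv2.INTER_CUBIC)
def grid(i,k,c0,r0):
    i=f(i,k)
    for v in range(0,i.shape[1],10*k):
        cv2.putText(i,str(c0+v//k),(v,8),0,.3,(255,255,255));cv2.line(i,(v,0),(v,i.shape[0]),(120,120,120),1)
    for v in range(0,i.shape[0],10*k):
        cv2.putText(i,str(r0+v//k),(0,v+8),0,.3,(255,255,255));cv2.line(i,(0,v),(i.shape[1],v),(120,120,120),1)
    return i
cv2.imwrite('pics/c1.png',np.hstack([grid(a,4,215,135),grid(b,4,220,140)]))
E
```

```text
(no output)
```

View pics/c1.png

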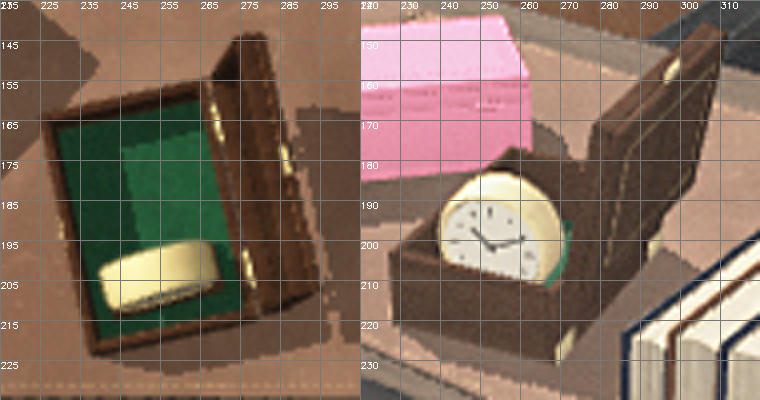

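The crop confirms it: walnut box with a green lining, clock at the near end, dial toward the robot, lid open on the right. In the top view the rim corners are about (227,163), (267,155), (239,223) and (279,213), and the clock's top band is centred at about (254,203). In the scene view the clock top is at about (252,184).

```bash
cat > h.py <<'E'
from plant import *
import cv2,numpy as np
def ray(n,u,v):
    c=calibration(n);T=np.array(c['cam_to_world']);d=T[:3,:3]@[(u-c['cx'])/c['fx'],(v-c['cy'])/c['fy'],1];return T[:3,3],d
def onz(n,u,v,z):
    o,d=ray(n,u,v);return o+d*(z-o[2])/d[2]
def tri(a,b):
    o1,d1=ray('top',*a);o2,d2=ray('scene',*b)
    k=np.linalg.lstsq(np.c_[d1,-d2],o2-o1,rcond=None)[0]
    p,q=o1+k[0]*d1,o2+k[1]*d2;return (p+q)/2,np.linalg.norm(p-q)
def proj(n,p):
    c=calibration(n);q=np.linalg.inv(np.array(c['cam_to_world']))@[*p,1];return q[0]/q[2]*c['fx']+c['cx'],q[1]/q[2]*c['fy']+c['cy']
E
python3 - <<'E'
from h import *
np.set_printoptions(precision=4,suppress=True)
C={k:onz('top',*p,.056) for k,p in dict(fl=(226.5,163),fr=(267,154.5),nl=(238.5,223.5),nr=(279,213.5)).items()}
print(C)
im=cv2.imread('pics/top0.png');
print('len',np.linalg.norm(C['fl']-C['nl']),np.linalg.norm(C['fl']-C['fr']),np.linalg.norm(C['nl']-C['nr']),np.linalg.norm(C['fr']-C['nr']))
y=(C['fl']-C['nl']+C['fr']-C['nr'])[:2];th=np.arctan2(y[1],y[0]);print('yaw of +y deg',np.degrees(th))
c=sum(C.values())/4
Y=np.array([np.cos(th),np.sin(th)]);X=np.array([Y[1],-Y[0]]);o=c[:2]-X*.0015;print('origin',o,'X',X,'Y',Y)
hsv=cv2.cvtColor(im,cv2.COLOR_BGR2HSV)
m=cv2.inRange(hsv,(18,40,130),(35,200,255));m[:,:235]=0;m[:190]=0;m[:,272:]=0;m[216:]=0
pts=cv2.findNonZero(m);r=cv2.minAreaRect(pts);print('clock rect',r)
print([onz('top',*p,z)[:2] for p in cv2.boxPoints(r) for z in (.097,)])
print('front edge near (robot) of gold at top pts',onz('top',257,211,.097),onz('top',251,197,.097))
print('tri top', tri((254.5,203.5),(254,184)))
print('tri nl', tri((238.5,223.5),(228,204)),'lid tops',tri((276.5,144),(308,147)),tri((294,208),(277,172)))
for n,u in dict(stap=(290,262),ink=(223,254),stamp=(190,257)).items(): print(n,onz('top',*u,.045))
E
```

```text
{'fl': array([0.679 , 0.1215, 0.056 ]), 'fr': array([0.6991, 0.0122, 0.056 ]), 'nl': array([0.5157, 0.0923, 0.056 ]), 'nr': array([ 0.5396, -0.0161,  0.056 ])}
len 0.16593084461138524 0.1111157885177907 0.11105618703891307 0.1620426368174041
yaw of +y deg 10.093678404108038
origin [0.6081 0.0539] X [ 0.1753 -0.9845] Y [0.9845 0.1753]
clock rect ((253.7353057861328, 203.44119262695312), (13.339459419250488, 27.406526565551758), 75.96376037597656)
[array([0.5739, 0.0866]), array([0.5894, 0.0173]), array([0.5555, 0.0096]), array([0.5401, 0.0789])]
front edge near (robot) of gold at top pts [0.5449 0.0401 0.097 ] [0.5817 0.0548 0.097 ]
tri top (array([0.5652, 0.0444, 0.1025]), np.float64(0.0035609177605396363))
tri nl (array([0.5176, 0.0906, 0.0531]), np.float64(0.005272432591514992)) lid tops (array([ 0.7063, -0.0175,  0.1666]), np.float64(0.0044033988626282095)) (array([ 0.5412, -0.0503,  0.1716]), np.float64(0.011197884011127975))
stap [ 0.41   -0.0421  0.045 ]
ink [0.4357 0.1363 0.045 ]
stamp [0.4299 0.2248 0.045 ]
```

Emit:
play_rows(
  targets=[
    {"x": -0.7, "y": -0.6},
    {"x": -0.7, "y": -0.6},
    {"x": -0.7, "y": -0.6},
    {"x": -0.7, "y": -0.6},
    {"x": -0.7, "y": -0.6},
  ],
  claw=-1,
  squeeze=10,
)

```text
invalid input at $.targets[0]: expected keys x, y, z, wx, wy, wz
```

Emit:
play_rows(
  targets=[
    {"x": -0.7, "y": -0.6},
    {"x": -0.7, "y": -0.6},
    {"x": -0.7, "y": -0.6},
    {"x": -0.7, "y": -0.6},
    {"x": -0.7, "y": -0.6},
  ],
)

```text
invalid input at $.targets[0]: expected keys x, y, z, wx, wy, wz
```

Emit:
play_rows(
  targets=[
    {"wz": 1, "x": -0.6, "y": -0.6},
    {"wz": 1},
    {"wz": 1},
    {"wz": 1},
    {"wz": 1},
  ],
)

```text
invalid input at $.targets[0]: expected keys x, y, z, wx, wy, wz
```

Emit:
play_rows(
  targets=[
    {"wz": 1},
    {"wz": 1},
    {"wz": 1},
    {"wz": 1},
    {"wz": 1},
  ],
)

```text
invalid input at $.targets[0]: expected keys x, y, z, wx, wy, wz
```

Emit:
play_rows(
  targets=[
    {"x": -0.7, "y": -0.6, "z": 0, "wx": 0, "wy": 0, "wz": 0},
    {"x": -0.7, "y": -0.6, "z": 0, "wx": 0, "wy": 0, "wz": 0},
    {"x": -0.7, "y": -0.6, "z": 0, "wx": 0, "wy": 0, "wz": 0},
    {"x": -0.7, "y": -0.6, "z": 0, "wx": 0, "wy": 0, "wz": 0},
    {"x": -0.7, "y": -0.6, "z": 0, "wx": 0, "wy": 0, "wz": 0},
  ],
  claw=-1,
  squeeze=10,
)

```text
time_s: 0.6
ee_pos: [0.3393, 0.3659, 0.2181]
orientation: [[-0.895, 0.445, -0.0], [0.445, 0.895, -0.0], [0.0, -0.001, -1.0]]
force: [1.0, -0.1, -0.4]
opening: 0.619
```

Emit:
play_rows(
  targets=[
    {"x": -0.7, "y": -0.6, "z": 0, "wx": 0, "wy": 0, "wz": 0},
    {"x": -0.7, "y": -0.6, "z": 0, "wx": 0, "wy": 0, "wz": 0},
    {"x": -0.7, "y": -0.6, "z": 0, "wx": 0, "wy": 0, "wz": 0},
    {"x": -0.7, "y": -0.6, "z": 0, "wx": 0, "wy": 0, "wz": 0},
    {"x": -0.7, "y": -0.6, "z": 0, "wx": 0, "wy": 0, "wz": 0},
  ],
)

```text
time_s: 1.1
ee_pos: [0.4111, 0.1961, 0.2183]
orientation: [[-0.895, 0.445, -0.0], [0.445, 0.895, -0.0], [0.0, -0.0, -1.0]]
force: [0.7, -0.8, 0.3]
opening: 0.188
```

Emit:
play_rows(
  targets=[
    {"x": 0, "y": 0, "z": 0, "wx": 0, "wy": 0, "wz": 1},
    {"x": 0, "y": 0, "z": 0, "wx": 0, "wy": 0, "wz": 1},
    {"x": 0, "y": 0, "z": 0, "wx": 0, "wy": 0, "wz": 1},
    {"x": 0, "y": 0, "z": 0, "wx": 0, "wy": 0, "wz": 1},
    {"x": 0, "y": 0, "z": 0, "wx": 0, "wy": 0, "wz": 1},
  ],
)

```text
time_s: 1.6
ee_pos: [0.4108, 0.1973, 0.2182]
orientation: [[-0.62, 0.785, -0.001], [0.785, 0.62, -0.0], [0.0, -0.001, -1.0]]
force: [-0.6, -0.3, -0.5]
opening: 0.004
```

Emit:
play_rows(
  targets=[
    {"x": 0, "y": 0, "z": 0, "wx": 0, "wy": 0, "wz": 1},
    {"x": 0, "y": 0, "z": 0, "wx": 0, "wy": 0, "wz": 1},
    {"x": 0, "y": 0, "z": 0, "wx": 0, "wy": 0, "wz": 1},
    {"x": 0, "y": 0, "z": 0, "wx": 0, "wy": 0, "wz": 1},
    {"x": 0, "y": 0, "z": 0, "wx": 0, "wy": 0, "wz": 1},
  ],
)

```text
time_s: 2.1
ee_pos: [0.4108, 0.1974, 0.2182]
orientation: [[-0.231, 0.973, -0.001], [0.973, 0.231, -0.0], [-0.0, -0.001, -1.0]]
force: [-0.2, -0.3, -0.8]
opening: 0.001
```

Emit:
play_rows(
  targets=[
    {"x": 0, "y": 0, "z": 0, "wx": 0, "wy": 0, "wz": 0.4},
    {"x": -0.9, "y": 0.3, "z": 0, "wx": 0, "wy": 0, "wz": 0},
    {"x": -0.9, "y": 0.3, "z": 0, "wx": 0, "wy": 0, "wz": 0},
    {"x": -0.9, "y": 0.3, "z": 0, "wx": 0, "wy": 0, "wz": 0},
    {"x": -0.9, "y": 0.3, "z": 0, "wx": 0, "wy": 0, "wz": 0},
  ],
)

```text
time_s: 2.6
ee_pos: [0.4872, 0.0648, 0.2183]
orientation: [[-0.2, 0.98, -0.0], [0.98, 0.2, -0.0], [0.0, -0.0, -1.0]]
force: [0.4, 0.3, 0.1]
opening: 0.007
```

Emit:
play_rows(
  targets=[
    {"x": -0.9, "y": 0.1, "z": 0, "wx": 0, "wy": 0, "wz": 0},
    {"x": 0, "y": 0, "z": 0.8, "wx": 0, "wy": 0, "wz": 0},
    {"x": 0, "y": 0, "z": 0.8, "wx": 0, "wy": 0, "wz": 0},
    {"x": 0, "y": 0, "z": 0.6, "wx": 0, "wy": 0, "wz": 0},
    {"x": 0, "y": 0, "z": 0, "wx": 0, "wy": 0, "wz": 0},
  ],
)

```text
time_s: 3.1
ee_pos: [0.4947, 0.0316, 0.1262]
orientation: [[-0.2, 0.98, -0.008], [0.98, 0.2, 0.0], [0.002, -0.008, -1.0]]
force: [-0.2, 1.0, 0.5]
opening: 0.008
```

```bash
python3 - <<'E'
from h import *
f=lambda i:cv2.resize(i,None,fx=4,fy=4,interpolation=cv2.INTER_CUBIC)
a=camera('top')[135:235,215:305];b=camera('scene')[120:220,220:320]
cv2.imwrite('pics/c2.png',np.hstack([f(a),f(b)])[:,:,::-1])
print(get_state()['ee_pos'])
E
```

```text
[0.49762049 0.03163527 0.13067102]
```

View pics/c2.png

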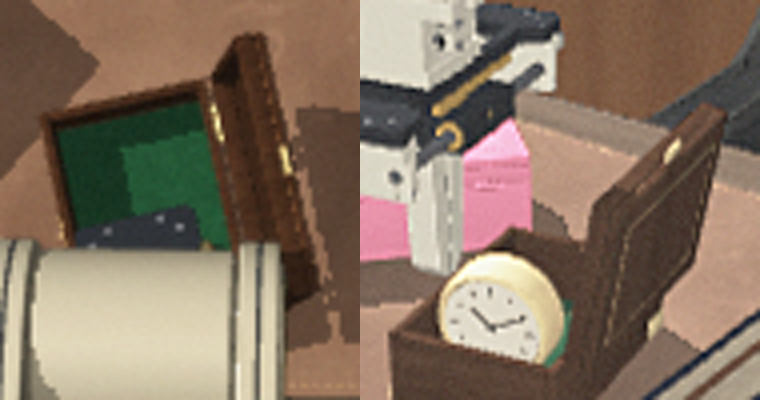

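The scene view shows the closed fingers in front of and above the dial (tip at about crop (430,265)), clear of the lid. I'll descend, then push slowly.

Emit:
play_rows(
  targets=[
    {"x": 0, "y": 0, "z": 0.3, "wx": 0, "wy": 0, "wz": 0},
    {"x": 0, "y": 0, "z": 0.4, "wx": 0, "wy": 0, "wz": 0},
    {"x": 0, "y": 0, "z": 0.4, "wx": 0, "wy": 0, "wz": 0},
    {"x": 0, "y": 0.1, "z": 0, "wx": 0, "wy": 0, "wz": 0},
    {"x": 0, "y": 0.1, "z": 0, "wx": 0, "wy": 0, "wz": 0},
  ],
)

```text
time_s: 3.7
ee_pos: [0.5066, 0.0333, 0.0875]
orientation: [[-0.2, 0.98, 0.001], [0.98, 0.2, -0.0], [-0.0, 0.001, -1.0]]
force: [0.5, -0.3, 0.1]
opening: 0.007
```

Emit:
play_rows(
  targets=[
    {"x": 0, "y": 0.08, "z": 0, "wx": 0, "wy": 0, "wz": 0},
    {"x": 0, "y": 0.08, "z": 0, "wx": 0, "wy": 0, "wz": 0},
    {"x": 0, "y": 0.08, "z": 0, "wx": 0, "wy": 0, "wz": 0},
    {"x": 0, "y": 0.08, "z": 0, "wx": 0, "wy": 0, "wz": 0},
    {"x": 0, "y": 0.08, "z": 0, "wx": 0, "wy": 0, "wz": 0},
  ],
)

```text
time_s: 4.2
ee_pos: [0.5219, 0.0364, 0.0868]
orientation: [[-0.2, 0.98, 0.0], [0.98, 0.2, -0.0], [-0.0, 0.0, -1.0]]
force: [0.6, 0.0, -0.2]
opening: -0.002
```

Emit:
play_rows(
  targets=[
    {"x": 0, "y": 0.08, "z": 0, "wx": 0, "wy": 0, "wz": 0},
    {"x": 0, "y": 0.08, "z": 0, "wx": 0, "wy": 0, "wz": 0},
    {"x": 0, "y": 0.08, "z": 0, "wx": 0, "wy": 0, "wz": 0},
    {"x": 0, "y": 0.08, "z": 0, "wx": 0, "wy": 0, "wz": 0},
    {"x": 0, "y": 0.08, "z": 0, "wx": 0, "wy": 0, "wz": 0},
  ],
)

```text
time_s: 4.7
ee_pos: [0.5374, 0.0396, 0.0866]
orientation: [[-0.2, 0.98, -0.0], [0.98, 0.2, -0.0], [-0.0, -0.0, -1.0]]
force: [-0.1, 0.3, 0.4]
opening: 0.004
```

```bash
python3 - <<'E'
from h import *
f=lambda i:cv2.resize(i,None,fx=4,fy=4,interpolation=cv2.INTER_CUBIC)
b=camera('scene')[120:220,220:320]
cv2.imwrite('pics/c3.png',f(b)[:,:,::-1])
s=get_state();print(s['ee_pos'],s['force'])
E
```

```text
[0.53784345 0.0397035  0.08671768] [-0.79740395  0.23882378  0.34759344]
```

View pics/c3.png

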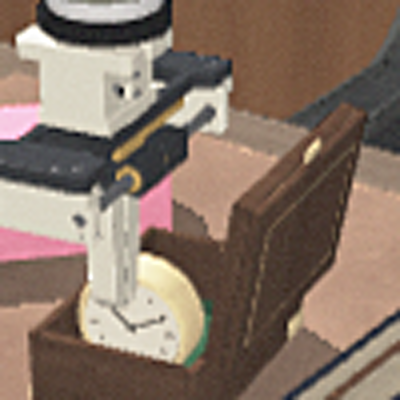

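The finger is at the dial near its top, close to the mid-line, and the clock is still upright. I'll carry on slowly.

Emit:
play_rows(
  targets=[
    {"x": 0, "y": 0.08, "z": 0, "wx": 0, "wy": 0, "wz": 0},
    {"x": 0, "y": 0.08, "z": 0, "wx": 0, "wy": 0, "wz": 0},
    {"x": 0, "y": 0.08, "z": 0, "wx": 0, "wy": 0, "wz": 0},
    {"x": 0, "y": 0.08, "z": 0, "wx": 0, "wy": 0, "wz": 0},
    {"x": 0, "y": 0.08, "z": 0, "wx": 0, "wy": 0, "wz": 0},
  ],
)

```text
time_s: 5.25
ee_pos: [0.5544, 0.0432, 0.089]
orientation: [[-0.2, 0.98, 0.003], [0.98, 0.2, 0.001], [0.0, 0.003, -1.0]]
force: [-5.2, 2.9, 17.7]
opening: 0.003
```

Emit:
play_rows(
  targets=[
    {"x": 0, "y": 0.08, "z": 0, "wx": 0, "wy": 0, "wz": 0},
    {"x": 0, "y": 0.08, "z": 0, "wx": 0, "wy": 0, "wz": 0},
    {"x": 0, "y": 0.08, "z": 0, "wx": 0, "wy": 0, "wz": 0},
    {"x": 0, "y": 0.08, "z": 0, "wx": 0, "wy": 0, "wz": 0},
    {"x": 0, "y": 0.08, "z": 0, "wx": 0, "wy": 0, "wz": 0},
  ],
)

```text
time_s: 5.75
ee_pos: [0.5685, 0.046, 0.0862]
orientation: [[-0.2, 0.98, -0.001], [0.98, 0.2, -0.0], [0.0, -0.001, -1.0]]
force: [-0.1, 0.5, 1.3]
opening: 0.006
```

```bash
python3 - <<'E'
from h import *
f=lambda i:cv2.resize(i,None,fx=4,fy=4,interpolation=cv2.INTER_CUBIC)
b=camera('scene')[120:220,220:320]
cv2.imwrite('pics/c4.png',f(b)[:,:,::-1])
s=get_state();print(s['ee_pos'],s['force'])
E
```

```text
[0.56882333 0.04606871 0.08618726] [-0.65063701 -0.41623482  0.46641257]
```

View pics/c4.png

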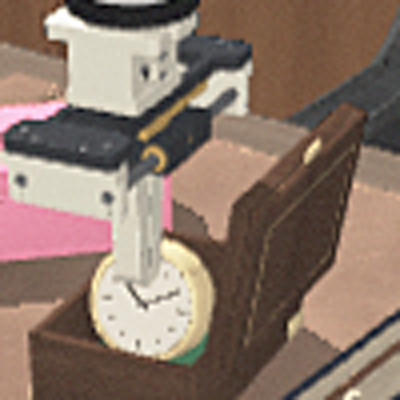

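The clock has tipped back, and the top has moved to about crop (165,240). The wrist force peaked at 17.7 N, mostly upward as the rim rose against the finger, and is now near zero. I'll go on more slowly, with a small rise.

Emit:
play_rows(
  targets=[
    {"x": 0, "y": 0.04, "z": -0.02, "wx": 0, "wy": 0, "wz": 0},
    {"x": 0, "y": 0.04, "z": -0.02, "wx": 0, "wy": 0, "wz": 0},
    {"x": 0, "y": 0.04, "z": -0.02, "wx": 0, "wy": 0, "wz": 0},
    {"x": 0, "y": 0.04, "z": -0.02, "wx": 0, "wy": 0, "wz": 0},
    {"x": 0, "y": 0.04, "z": -0.02, "wx": 0, "wy": 0, "wz": 0},
  ],
)

```text
time_s: 6.3
ee_pos: [0.5766, 0.0476, 0.0908]
orientation: [[-0.2, 0.98, 0.0], [0.98, 0.2, 0.0], [-0.0, 0.0, -1.0]]
force: [-0.0, -0.4, 0.1]
opening: 0.006
```

```bash
python3 - <<'E'
from h import *
f=lambda i:cv2.resize(i,None,fx=4,fy=4,interpolation=cv2.INTER_CUBIC)
b=camera('scene')[120:220,220:320]
cv2.imwrite('pics/c5.png',f(b)[:,:,::-1])
a=cv2.cvtColor(b,cv2.COLOR_RGB2HSV);p=cv2.cvtColor(cv2.imread('pics/scene0.png')[120:220,220:320],cv2.COLOR_BGR2HSV)
s=get_state();print(s['ee_pos'],s['force'])
E
```

```text
[0.57685958 0.04764847 0.09096859] [0.31224142 0.08549765 0.19432136]
```

View pics/c5.png

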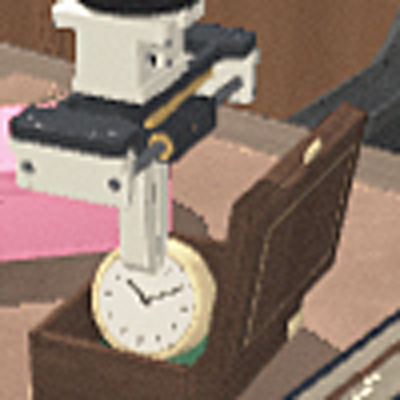

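The dial looks rounder, so the clock is leaning back further, and forces stay near zero. I'll continue.

Emit:
play_rows(
  targets=[
    {"x": 0, "y": 0.06, "z": 0, "wx": 0, "wy": 0, "wz": 0},
    {"x": 0, "y": 0.06, "z": 0, "wx": 0, "wy": 0, "wz": 0},
    {"x": 0, "y": 0.06, "z": 0, "wx": 0, "wy": 0, "wz": 0},
    {"x": 0, "y": 0.06, "z": 0, "wx": 0, "wy": 0, "wz": 0},
    {"x": 0, "y": 0.06, "z": 0, "wx": 0, "wy": 0, "wz": 0},
  ],
)

```text
time_s: 6.85
ee_pos: [0.5884, 0.05, 0.0906]
orientation: [[-0.2, 0.98, 0.0], [0.98, 0.2, -0.0], [-0.0, 0.0, -1.0]]
force: [-0.6, -0.4, -0.2]
opening: 0.006
```

Emit:
play_rows(
  targets=[
    {"x": 0, "y": 0.06, "z": 0, "wx": 0, "wy": 0, "wz": 0},
    {"x": 0, "y": 0.06, "z": 0, "wx": 0, "wy": 0, "wz": 0},
    {"x": 0, "y": 0.06, "z": 0, "wx": 0, "wy": 0, "wz": 0},
    {"x": 0, "y": 0.06, "z": 0, "wx": 0, "wy": 0, "wz": 0},
    {"x": 0, "y": 0.0, "z": 0, "wx": 0, "wy": 0, "wz": 0},
  ],
)

```text
time_s: 7.35
ee_pos: [0.5979, 0.052, 0.0907]
orientation: [[-0.2, 0.98, 0.0], [0.98, 0.2, 0.0], [-0.0, 0.0, -1.0]]
force: [-0.5, -0.3, 1.3]
opening: 0.003
```

```bash
python3 - <<'E'
from h import *
f=lambda i:cv2.resize(i,None,fx=4,fy=4,interpolation=cv2.INTER_CUBIC)
b=camera('scene')[120:220,220:320];a=camera('top')[135:235,215:305]
cv2.imwrite('pics/c6.png',np.hstack([f(a),f(b)])[:,:,::-1])
s=get_state();print(s['ee_pos'],s['force'])
E
```

```text
[0.59755814 0.05193898 0.09058263] [ 1.06294145  0.13393292 -0.50508198]
```

View pics/c6.png

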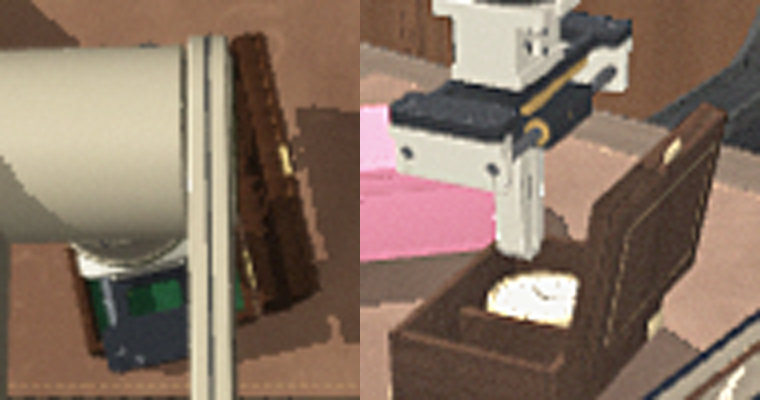

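The clock lies flat on its back, dial up (about crop (535,295)), with its foot upright toward the robot and the lid still open. That is 8 pictures viewed. Next I'll rise over the lid and go down behind it.

Emit:
play_rows(
  targets=[
    {"x": 0, "y": 0, "z": -0.7, "wx": 0, "wy": 0, "wz": 0},
    {"x": 0, "y": 0, "z": -0.9, "wx": 0, "wy": 0, "wz": 0},
    {"x": 0, "y": 0, "z": -0.9, "wx": 0, "wy": 0, "wz": 0},
    {"x": 0, "y": 0, "z": -0.9, "wx": 0, "wy": 0, "wz": 0},
    {"x": 0, "y": 0, "z": 0, "wx": 0, "wy": 0, "wz": 0},
  ],
)

```text
time_s: 7.95
ee_pos: [0.6006, 0.0519, 0.2338]
orientation: [[-0.2, 0.98, 0.01], [0.98, 0.2, 0.0], [-0.002, 0.01, -1.0]]
force: [0.3, -0.9, 1.0]
opening: 0.0
```

Emit:
play_rows(
  targets=[
    {"x": -0.8, "y": 0.05, "z": 0, "wx": 0, "wy": 0, "wz": 0},
    {"x": -0.8, "y": 0.05, "z": 0, "wx": 0, "wy": 0, "wz": 0},
    {"x": -0.8, "y": 0.05, "z": 0, "wx": 0, "wy": 0, "wz": 0},
    {"x": -0.8, "y": 0.05, "z": 0, "wx": 0, "wy": 0, "wz": 0},
    {"x": -0.6, "y": 0, "z": 0, "wx": 0, "wy": 0, "wz": 0},
  ],
)

```text
time_s: 8.45
ee_pos: [0.6358, -0.0973, 0.2258]
orientation: [[-0.199, 0.98, -0.001], [0.98, 0.199, -0.0], [-0.0, -0.001, -1.0]]
force: [-0.2, -0.2, 0.3]
opening: 0.002
```

Emit:
play_rows(
  targets=[
    {"x": 0, "y": 0, "z": 0, "wx": 0, "wy": 0, "wz": 0},
    {"x": 0, "y": 0, "z": 0.7, "wx": 0, "wy": 0, "wz": 0},
    {"x": 0, "y": 0, "z": 0.9, "wx": 0, "wy": 0, "wz": 0},
    {"x": 0, "y": 0, "z": 0.7, "wx": 0, "wy": 0, "wz": 0},
    {"x": 0, "y": 0, "z": 0, "wx": 0, "wy": 0, "wz": 0},
  ],
)

```text
time_s: 8.95
ee_pos: [0.632, -0.0937, 0.1286]
orientation: [[-0.201, 0.98, -0.009], [0.98, 0.201, 0.002], [0.004, -0.009, -1.0]]
force: [-1.0, 0.6, -0.2]
opening: 0.007
```

```bash
python3 - <<'E'
from h import *
f=lambda i:cv2.resize(i,None,fx=4,fy=4,interpolation=cv2.INTER_CUBIC)
b=camera('scene')[120:240,220:320];a=camera('top')[125:245,215:305]
cv2.imwrite('pics/c7.png',np.hstack([f(a),f(b)])[:,:,::-1])
s=get_state();print(s['ee_pos'],s['force'])
E
```

```text
[ 0.63528212 -0.09459631  0.13449536] [1.30967373 0.22687583 0.60913769]
```

View pics/c7.png

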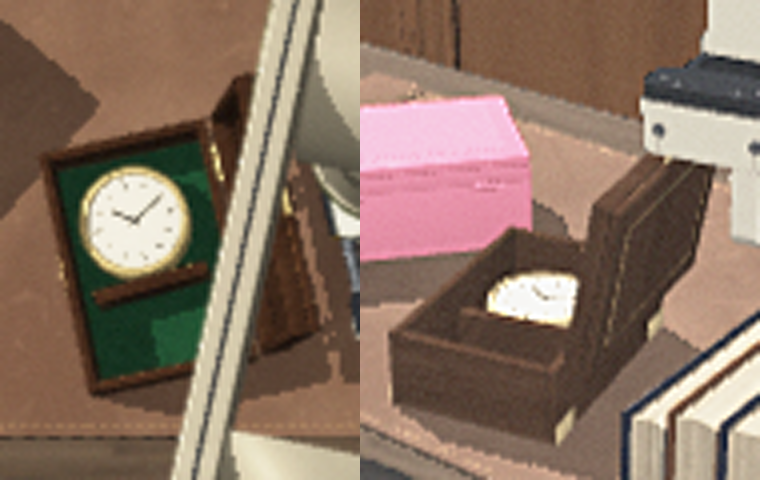

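The top view shows the clock flat, dial up, at about crop (135,222). The fingers are behind the lid's outer face and the lid is still open. I'll lower slightly and push it toward the box front.

Emit:
play_rows(
  targets=[
    {"x": 0, "y": 0, "z": 0.3, "wx": 0, "wy": 0, "wz": 0},
    {"x": 0.15, "y": 0, "z": 0, "wx": 0, "wy": 0, "wz": 0},
    {"x": 0.15, "y": 0, "z": 0, "wx": 0, "wy": 0, "wz": 0},
    {"x": 0.15, "y": 0, "z": 0, "wx": 0, "wy": 0, "wz": 0},
    {"x": 0.15, "y": 0, "z": 0, "wx": 0, "wy": 0, "wz": 0},
  ],
)

```text
time_s: 9.55
ee_pos: [0.6313, -0.0712, 0.1233]
orientation: [[-0.2, 0.98, 0.001], [0.98, 0.2, -0.0], [-0.0, 0.001, -1.0]]
force: [0.1, 0.3, 0.9]
opening: 0.007
```

Emit:
play_rows(
  targets=[
    {"x": 0.15, "y": 0, "z": 0, "wx": 0, "wy": 0, "wz": 0},
    {"x": 0.15, "y": 0, "z": 0, "wx": 0, "wy": 0, "wz": 0},
    {"x": 0.15, "y": 0, "z": 0, "wx": 0, "wy": 0, "wz": 0},
    {"x": 0.15, "y": 0, "z": 0, "wx": 0, "wy": 0, "wz": 0},
    {"x": 0.15, "y": 0, "z": 0, "wx": 0, "wy": 0, "wz": 0},
  ],
)

```text
time_s: 10.05
ee_pos: [0.625, -0.0421, 0.1227]
orientation: [[-0.2, 0.98, 0.0], [0.98, 0.2, -0.0], [-0.0, 0.0, -1.0]]
force: [-0.1, -0.8, 1.8]
opening: 0.005
```

Emit:
play_rows(
  targets=[
    {"x": 0.15, "y": 0, "z": 0, "wx": 0, "wy": 0, "wz": 0},
    {"x": 0.15, "y": 0, "z": 0, "wx": 0, "wy": 0, "wz": 0},
    {"x": 0.15, "y": 0, "z": 0, "wx": 0, "wy": 0, "wz": 0},
    {"x": 0.15, "y": 0, "z": 0, "wx": 0, "wy": 0, "wz": 0},
    {"x": 0.15, "y": 0, "z": 0, "wx": 0, "wy": 0, "wz": 0},
  ],
)

```text
time_s: 10.55
ee_pos: [0.619, -0.0126, 0.1228]
orientation: [[-0.2, 0.98, 0.0], [0.98, 0.2, 0.0], [-0.0, 0.0, -1.0]]
force: [1.0, -0.4, 1.0]
opening: 0.006
```

Emit:
play_rows(
  targets=[
    {"x": 0.15, "y": 0, "z": 0, "wx": 0, "wy": 0, "wz": 0},
    {"x": 0.15, "y": 0, "z": 0, "wx": 0, "wy": 0, "wz": 0},
    {"x": 0.15, "y": 0, "z": 0, "wx": 0, "wy": 0, "wz": 0},
    {"x": 0.15, "y": 0, "z": 0, "wx": 0, "wy": 0, "wz": 0},
    {"x": 0, "y": 0, "z": 0, "wx": 0, "wy": 0, "wz": 0},
  ],
)

```text
time_s: 11.05
ee_pos: [0.6139, 0.0114, 0.1225]
orientation: [[-0.201, 0.98, -0.0], [0.98, 0.201, 0.0], [0.0, -0.0, -1.0]]
force: [0.5, -0.4, 0.2]
opening: 0.006
```

```bash
python3 - <<'E'
from h import *
f=lambda i:cv2.resize(i,None,fx=4,fy=4,interpolation=cv2.INTER_CUBIC)
b=camera('scene')[120:240,220:320];a=camera('top')[125:245,215:305]
cv2.imwrite('pics/c8.png',np.hstack([f(a),f(b)])[:,:,::-1])
s=get_state();print(s['ee_pos'],s['force'])
E
```

```text
[0.61411939 0.0105837  0.1225805 ] [0.51143951 0.83026379 0.56244599]
```

View pics/c8.png

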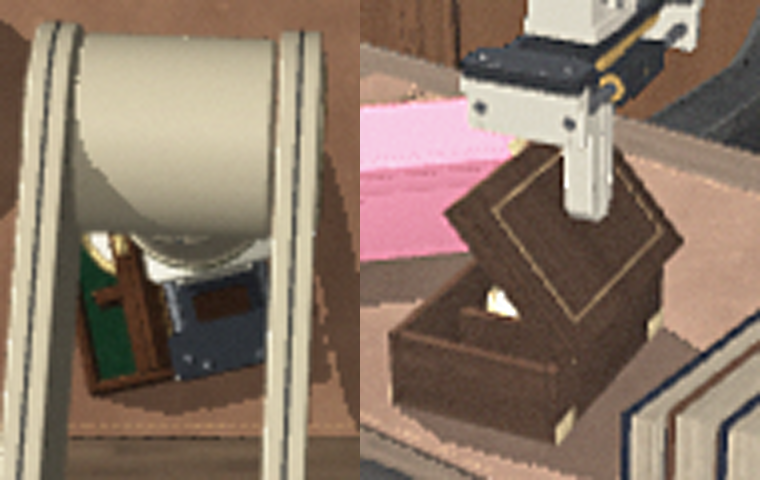

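The lid is well past balance and sinking over the clock. I'll wait, then retreat upward.

Emit:
play_rows(
  targets=[
    {"x": 0.15, "y": 0, "z": 0, "wx": 0, "wy": 0, "wz": 0},
    {"x": 0.15, "y": 0, "z": 0, "wx": 0, "wy": 0, "wz": 0},
    {"x": 0.15, "y": 0, "z": 0, "wx": 0, "wy": 0, "wz": 0},
    {"x": 0, "y": 0, "z": 0, "wx": 0, "wy": 0, "wz": 0},
    {"x": 0, "y": 0, "z": 0, "wx": 0, "wy": 0, "wz": 0},
  ],
)

```text
time_s: 11.65
ee_pos: [0.6106, 0.0283, 0.1227]
orientation: [[-0.201, 0.98, -0.0], [0.98, 0.201, -0.0], [-0.0, -0.0, -1.0]]
force: [-0.7, -0.0, 0.0]
opening: 0.01
```

Emit:
play_rows(
  targets=[
    {"x": 0, "y": 0, "z": 0, "wx": 0, "wy": 0, "wz": 0},
    {"x": 0, "y": 0, "z": 0, "wx": 0, "wy": 0, "wz": 0},
    {"x": 0, "y": 0, "z": 0, "wx": 0, "wy": 0, "wz": 0},
    {"x": 0, "y": 0, "z": 0, "wx": 0, "wy": 0, "wz": 0},
    {"x": 0, "y": 0, "z": 0, "wx": 0, "wy": 0, "wz": 0},
  ],
)

```text
time_s: 12.15
ee_pos: [0.6106, 0.028, 0.1226]
orientation: [[-0.2, 0.98, -0.0], [0.98, 0.2, -0.0], [-0.0, -0.0, -1.0]]
force: [-0.1, 0.1, 0.5]
opening: 0.005
```

Emit:
play_rows(
  targets=[
    {"x": 0, "y": 0, "z": 0, "wx": 0, "wy": 0, "wz": 0},
    {"x": 0, "y": 0, "z": 0, "wx": 0, "wy": 0, "wz": 0},
    {"x": 0, "y": 0, "z": 0, "wx": 0, "wy": 0, "wz": 0},
    {"x": 0, "y": 0, "z": 0, "wx": 0, "wy": 0, "wz": 0},
    {"x": 0, "y": 0, "z": 0, "wx": 0, "wy": 0, "wz": 0},
  ],
)

```text
time_s: 12.65
ee_pos: [0.6106, 0.0281, 0.1226]
orientation: [[-0.2, 0.98, 0.0], [0.98, 0.2, 0.0], [0.0, 0.0, -1.0]]
force: [-0.5, -0.3, 0.6]
opening: 0.006
```

Emit:
play_rows(
  targets=[
    {"x": 0, "y": 0, "z": -0.6, "wx": 0, "wy": 0, "wz": 0},
    {"x": 0, "y": 0, "z": -0.9, "wx": 0, "wy": 0, "wz": 0},
    {"x": 0, "y": 0, "z": -0.9, "wx": 0, "wy": 0, "wz": 0},
    {"x": 0, "y": 0, "z": 0, "wx": 0, "wy": 0, "wz": 0},
    {"x": -0.9, "y": 0, "z": 0, "wx": 0, "wy": 0, "wz": 0},
  ],
)

```text
time_s: 13.15
ee_pos: [0.6187, -0.0042, 0.2208]
orientation: [[-0.204, 0.979, 0.004], [0.979, 0.204, 0.001], [0.001, 0.004, -1.0]]
force: [-0.0, -0.2, 0.1]
opening: 0.004
```

Emit:
play_rows(
  targets=[
    {"x": -0.9, "y": 0, "z": 0, "wx": 0, "wy": 0, "wz": 0},
    {"x": -0.9, "y": 0, "z": 0, "wx": 0, "wy": 0, "wz": 0},
    {"x": -0.9, "y": 0, "z": 0, "wx": 0, "wy": 0, "wz": 0},
    {"x": -0.9, "y": 0, "z": 0, "wx": 0, "wy": 0, "wz": 0},
    {"x": -0.9, "y": 0, "z": 0, "wx": 0, "wy": 0, "wz": 0},
  ],
)

```text
time_s: 13.65
ee_pos: [0.6538, -0.185, 0.218]
orientation: [[-0.2, 0.98, -0.001], [0.98, 0.2, 0.0], [0.0, -0.0, -1.0]]
force: [0.1, 0.4, -0.4]
opening: 0.006
```

Emit:
play_rows(
  targets=[
    {"x": -0.9, "y": 0, "z": 0, "wx": 0, "wy": 0, "wz": 0},
    {"x": 0, "y": 0, "z": 0, "wx": 0, "wy": 0, "wz": 0},
    {"x": 0, "y": 0, "z": 0, "wx": 0, "wy": 0, "wz": 0},
    {"x": 0, "y": 0, "z": 0, "wx": 0, "wy": 0, "wz": 0},
    {"x": 0, "y": 0, "z": 0, "wx": 0, "wy": 0, "wz": 0},
  ],
)

```text
time_s: 14.15
ee_pos: [0.6611, -0.2175, 0.2186]
orientation: [[-0.201, 0.98, -0.0], [0.98, 0.201, 0.0], [0.0, -0.0, -1.0]]
force: [0.2, 0.3, -0.4]
opening: 0.01
```

```bash
python3 - <<'E'
from h import *
f=lambda i:cv2.resize(i,None,fx=4,fy=4,interpolation=cv2.INTER_CUBIC)
b=camera('scene')[120:240,220:320];A=camera('top');a=A[125:245,215:305]
cv2.imwrite('pics/c9.png',np.hstack([f(a),f(b)])[:,:,::-1])
s=get_state();print(s['ee_pos'],s['force'],s['time_s'])
d=cv2.absdiff(A,cv2.imread('pics/top0.png')[:,:,::-1].copy())[240:275,175:325].max(2);print('bystander px changed',(d>40).sum())
E
```

```text
[ 0.66115018 -0.21767487  0.21888093] [-0.31082765  0.46621539  0.29809042] 14.25
bystander px changed 769
```

View pics/c9.png

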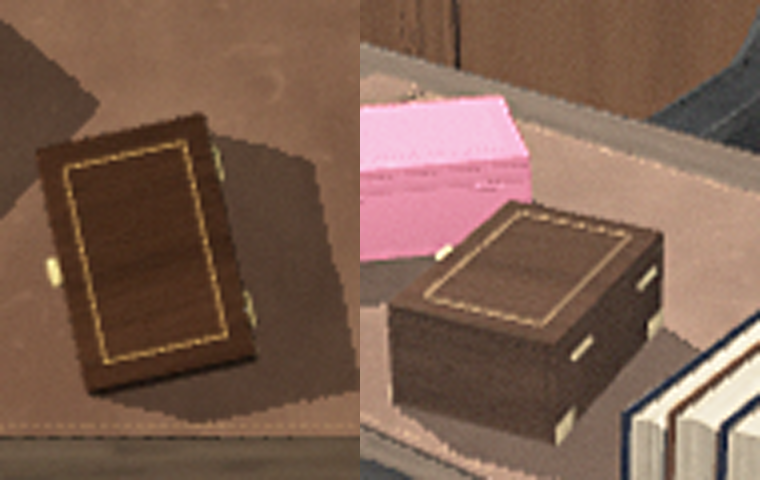

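Both views show the box fully shut with no gap, in its original place. The top-view pixel change near the bystanders may be the arm or its shadow, so I'll check the scene view before handing in.

```bash
python3 - <<'E'
from h import *
A=camera('scene');d=cv2.absdiff(A,cv2.imread('pics/scene0.png')[:,:,::-1].copy()).max(2)
for n,(c0,c1,r0,r1) in dict(stamp=(150,176,192,228),ink=(176,208,202,240),stapler=(208,275,228,278)).items(): print(n,(d[r0:r1,c0:c1]>60).sum())
print(job_done())
E
```

```text
stamp 0
ink 0
stapler 46
the job is handed in; nothing more can be done
None
```

The clock is on its back inside the shut box, and I handed the job in after about 14 s of robot time. I tipped it over with the closed fingers near the top of its dial, then pushed the lid from behind until it sank shut.

**Last checks**
- **Clock:** the top view taken before I closed the lid showed it flat, dial up, with the lid still open.
- **Box:** afterwards both views showed the lid fully shut with no gap, the box in its original place and the arm clear of it. Wrist forces were about 0.5 N.
- **Bystanders:** in the scene view the hand stamp and ink bottle showed no changed pixels.

**Not fully settled**
- **Stapler area:** 46 pixels changed there in the scene view, and 769 across the whole bystander strip in the top view. I put this down to the arm or its shadow, since the fingers never came near the stapler, but I did not check further.
- **Force while tipping:** the wrist force read briefly up to about 19 N in total, mostly upward, close to the 20 N clock limit. It may have gone higher between readings; I slowed down after that.

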